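# Clear a facade sample and hold a hardness gauge on its ring mark

## Robot

A 6-joint arm with a two-finger parallel gripper is mounted at the origin on the work surface. World frame = base frame: x ahead of the robot, y to its left, z up, the work surface at z = 0. Lengths are in m, angles in rad, forces in N, time in s.
With the tool pointing down it reaches from about 0.25 to 0.775 m from the base axis. Payload 4 kg.
Tool frame: the origin (TCP) lies at the centre of the arm's flange, where the gripper is bolted on; the fingertips stand 173 mm ahead of it and the grasp point (between the pads) lies 155 mm ahead of it; z points along the fingers, y is the direction in which the jaws open and shut (so a half turn about z gives the same grasp; the last joint's range is limited). The gripper opens to 85 mm and grips with 20 to 120 N. Pads are 22 mm wide; open, the fingers measure 114 mm over their backs; the gripper's body (76 mm by 85 mm) begins 54 mm behind the grasp point. The pads swing forward as they close: fully open they stand 13 mm farther back than shut.
Start: joints at [1.056, 0.087, 1.371, -0, 1.684, -0.103], TCP at [0.22, 0.504, 0.405] pointing down, gripper open.
Joint ranges: [-3.1, 3.1], [-0.76, 2.03], [0.27, 2.55], [-1.08, 4.22], [0.17, 2.65], [-2.57, 2.57]. Speed limits (rad/s): [2.79, 2.79, 3.14, 3.14, 3.14, 3.14].

## Interface

Orientations are given as a 3x3 rotation matrix whose columns are the frame's x, y, z axes.
In Python, from plant import manip gives the robot as it stands. Calls block until the motion is done:
- manip.reach(position, orientation): joint-space move of the TCP to a pose.
- manip.movel(position, rot=None, feed=0.15, guard=None): straight line of the TCP; rot=None keeps the orientation; feed is the mean speed in m/s. With guard (N) it stops when the force on the tool has changed by that much, and returns True; else False.
- manip.goto_joints(angles): joint-space move.
- manip.let_go() and manip.close_gripper(): open the fingers fully, or close them until they stop; the grip force is fixed at half the most.
- manip.sleep(seconds).
- manip.inverse_kinematics(position, orientation): joint angles nearest the present ones, or None.
- manip.observe(): the state.
- manip.get_image(name): name is "scene" or "top"; returns a dict with "image" (384x512x3 uint8, red, green, blue), "depth" (384x512 float32, m along the optical axis (not along the pixel's ray), 0 where there is no reading), "vertical_fov" (degrees; the focal length in pixels is half the picture's height over the tangent of half this angle, whatever the lens; pixels are square), "cx", "cy" (the principal point, pixels), "R" (3x3) and "t" (3): a world point X has camera coordinates R X + t. Camera axes: x right, y down, z forward; pixel columns grow to the right and rows downward; lengths in m; the calibration is good to about 2 mm. A picture is of the moment at which its call begins.
A pose or a line that the arm cannot do raises manip.IKError and nothing moves.
- manip.hand_in(): hands the job in, once; it reports no verdict.
Trained networks look in a picture, given as the dict that the camera call returned (one of the last four; its "shot" number tells which), for a name from the list of things; names that differ only in an ending like _2 or _b are one class to them, and where a whole thing is asked for, a point or a joint stands for the part that bears it (a point fixed in the world has none). Each returns a list of dicts, best first, with "confidence" (0 to 1); they miss things now and then, are a little off and sometimes report something else, mostly with a low value. They report only what shows in the picture. A call takes as long as a camera call.
- manip.search_frame(label, picture): "xyz" ([x, y, z] in m, in world coordinates, good to about 4 mm: the middle of the surface that is visible of it).
- manip.regions_of(label, picture): "pixels" (384x512 bool, what is visible of it).
The state is a dict: "time": time; "qpos": joint angles; "dq": joint speeds; "joint_efforts": joint torques, N m; "tcp_pos": TCP position; "eef_rot": TCP orientation; "ft_force": force on the tool from outside, world axes, zero at the start; "ft_torque": the same for the moment, N m; "width": finger opening in m.
Only numpy, scipy, OpenCV 4.12 (cv2) and the standard library are available. Lean on these libraries where they do the work, as an engineer would, in place of code of your own. Each camera call takes 0.05 s, during which the arm holds its last target. There are 200 camera calls.

## Task

Using the wooden scraper block and never the fingers, push the three loose mortar chips off the terracotta facade sample into the steel catch tray at its end, then stand the scraper back on the desk, clear of the sample board, and let go of it. Then take the hardness gauge out of its stand and hold it upright with its tip inside the chalk ring (not the square) and its dial face parallel to the sample's grooves, pressing gently so that the spring tip goes in about half-way. Finish still holding the gauge there like that, and leave everything else on the desk where it is.

Things in the scene. Friction and masses are not known exactly. Their poses are not given: they have to be found in the camera images.
- board: Fixed sample board. Origin on the desk under the slab's centre. Terracotta slab 150 mm (x) by 200 mm (y), flat top 40 mm above the desk, hairline dark grooves along y, on a 20 mm plywood base 5 mm wider. Open steel tray at the slab's +y end: inside x -75 to 75, y 100 to 174 mm, floor at 3 mm, outer walls 34 mm high; no wall towards the slab, so chips pushed over its +y edge drop in.
- ring_mark: Centre of the chalk ring drawn on the slab's top (22 mm across, flat); may start covered by a chip. The similar chalk mark that is a 20 mm square is not the one wanted.
- chip0_center (a point): Centre of a loose pale mortar chip, 26 x 18 x 12 high mm (11 g), lying flat on the slab, within 37 mm of the board's y axis and between y -47 and +72 mm; its x axis is its longest side.
- chip1_center (a point): Centre of a loose pale mortar chip, 22 x 20 x 13 high mm (11 g), lying flat on the slab, within 37 mm of the board's y axis and between y -47 and +72 mm; its x axis is its longest side.
- chip2_center (a point): Centre of a loose pale mortar chip, 24 x 21 x 11 high mm (11 g), lying flat on the slab, within 37 mm of the board's y axis and between y -47 and +72 mm; its x axis is its longest side.
- scraper_handle (a point): Middle of the scraper's handle, 50 mm above the flat underside; z up. Wooden block (0.14 to 0.28 kg) 130 mm (x) by 30 mm (y) by 24 mm high; on it a handle ridge 70 mm (x) by 18 mm (y) rising to 72 mm above the underside: pinch it across y. It starts standing on the desk and stands by itself.
- gauge_grip (a point): Middle of the gauge's grip: upright grey bar 30 mm (x) by 20 mm (y), 24 mm above and below this point; pinch across y. Under it a dial case 52 mm across, faces to +y and -y (dial face lies along x), a collar 46 x 32 mm, a foot 18 mm across ending 94 mm below this point. 0.2 to 0.3 kg. Starts upright in its stand, resting on the collar; lift straight up 35 mm or more to free it.
- gauge_tip (a point): End of the gauge's round spring tip (8 mm across), on the gauge's axis, 106 mm below gauge_grip when the spring is out.
- plunger (a joint): How far the spring tip is pushed into the gauge, 0 (out) to 0.012 m (fully in, foot touching). The spring gives about 0.4 N per mm.
- stand: Fixed aluminium block, 80 x 70 mm, 38 mm high, with a through hole about 24 mm wide in which the gauge's foot hangs. Origin under its centre.
- tape_roll: Bystander, to be left alone: clear roll of sticky tape lying flat, 84 mm across, 22 mm high.
- tile_stack: Bystander, to be left alone: stack of three flat stone and ceramic samples, 94 x 74 mm, 30 mm high.
- mug: Bystander, to be left alone: white mug, 80 mm across, 92 mm high.
- pen_pot: Bystander, to be left alone: square black pen box with pens, 100 x 100 mm, pens up to 145 mm high.
- calculator: Bystander, to be left alone: desk calculator, 75 x 140 mm, 16 mm high.
- eraser: Bystander, to be left alone: white eraser, 55 x 22 mm, 13 mm high.
- stapler: Bystander, to be left alone: grey and black stapler, 160 x 34 mm, about 55 mm high.

How it is judged:
By the outcome, as a careful person would: the job done as asked, in the order asked, and still so for the second after the job is handed in, while the arm keeps its last pose, push and grip.
It also fails if it takes over 64 s, if anything falls off the work surface, if the arm or the gripper's body presses on something with over 40 N, if the wrist force passes 120 N, or if a joint passes its speed limit or range.

## Working session

There is one attempt and no reset: what is moved stays moved. The work goes in short steps, each a Python script; the robot and the scene stay as the last script left them, time stands still between calls to the robot, and variables do not carry over. Pictures are saved under pics/ and viewed, about 8 in all and at most 12, crops included, and the job is handed in when it is done.

```bash
mkdir -p pics; ls; cat > h.py <<'E'
import numpy as np, cv2
from plant import manip as m
def world(p,mask=None):
    d=p["depth"]; H,W=d.shape; f=H/2/np.tan(np.radians(p["vertical_fov"])/2)
    v,u=np.mgrid[:H,:W]
    c=np.stack([(u-p["cx"])/f*d,(v-p["cy"])/f*d,d],-1)
    w=(c-np.array(p["t"]))@np.array(p["R"])
    w[d==0]=np.nan
    return w
def save(p,n,crop=None,s=1.5):
    i=p["image"][:,:,::-1]
    if crop: i=i[crop[1]:crop[3],crop[0]:crop[2]]
    cv2.imwrite(f"pics/{n}.png",cv2.resize(i,None,fx=s,fy=s,interpolation=cv2.INTER_CUBIC))
def down(yaw_y):  # tool z down, tool y axis along angle yaw_y
    y=np.array([np.cos(yaw_y),np.sin(yaw_y),0]); z=np.array([0,0,-1.])
    return np.stack([np.cross(y,z),y,z],1)
E
python3 - <<'E'
from h import *
np.set_printoptions(precision=4,suppress=True)
for n in("top","scene"):
    p=m.get_image(n); save(p,n+"0"); w=world(p); print(n,p["vertical_fov"],p["cx"],p["cy"],"campos",-np.array(p["R"]).T@p["t"])
    for l in "board ring_mark chip0_center chip1_center chip2_center scraper_handle gauge_grip stand tape_roll tile_stack mug pen_pot calculator eraser stapler".split():
        try:
            for r in m.search_frame(l,p)[:3]: print(l,np.array(r["xyz"]),round(r["confidence"],2))
        except Exception as e: print(l,e)
print(m.observe())
E
```

```text
pics
top 48.554597190426264 251.4820807350267 191.49296662138582 campos [ 0.4027 -0.0567  1.3214]
board [0.5505 0.0149 0.0385] 0.93
ring_mark [ 0.672  -0.3194  0.0245] 0.34
chip0_center [ 0.5661 -0.0611  0.0508] 0.4
chip1_center [ 0.539 -0.019  0.052] 0.55
chip2_center [ 0.6749 -0.3197  0.0221] 0.65
scraper_handle [ 0.4559 -0.3197  0.0253] 0.66
gauge_grip [0.4925 0.358  0.0919] 0.69
stand [0.4864 0.3512 0.0389] 0.7
stand [0.5594 0.0493 0.0512] 0.51
tape_roll [ 0.6721 -0.3156  0.0222] 0.69
tile_stack [0.6975 0.3507 0.0267] 0.87
mug [0.7656 0.173  0.0411] 0.73
mug [ 0.566  -0.4934  0.0398] 0.52
pen_pot [0.7795 0.0048 0.0481] 0.62
calculator [ 0.7738 -0.1537  0.0146] 0.57
calculator [0.5532 0.0162 0.0423] 0.47
eraser [ 0.3747 -0.2163  0.0167] 0.49
stapler [ 0.5653 -0.4923  0.039 ] 0.98
scene 47.97666735396356 254.95147226385217 188.72302927114288 campos [ 1.0716 -0.8488  0.9152]
board [ 0.5684 -0.0235  0.0399] 0.72
board [ 0.7824 -0.023   0.0637] 0.53
chip0_center [ 0.5685 -0.0662  0.0509] 0.46
chip1_center [ 0.5411 -0.0232  0.0543] 0.46
scraper_handle [ 0.4672 -0.3336  0.0231] 0.8
scra
[... 327 characters left out ...]
1  0.0155] 0.66
calculator [ 0.5825 -0.5051  0.0427] 0.42
stapler [ 0.5795 -0.5071  0.0427] 0.91
stapler [0.5087 0.3393 0.0348] 0.53
stapler [ 0.5698 -0.0687  0.0515] 0.46
{'time': 1.6, 'qpos': array([ 1.0559,  0.0872,  1.3707,  0.    ,  1.6836, -0.1031]), 'dq': array([-0.0002, -0.    ,  0.003 , -0.0001,  0.0011, -0.0009]), 'joint_efforts': array([ -0.0005, -35.1711, -31.3454,  -0.0001,   0.0004,  -0.    ]), 'tcp_pos': array([0.2201, 0.504 , 0.4047]), 'eef_rot': array([[-0.9164,  0.4002,  0.    ],
       [ 0.4002,  0.9164,  0.0001],
       [ 0.    ,  0.0001, -1.    ]]), 'ft_force': array([0.8169, 0.1935, 0.6361]), 'ft_torque': array([ 0.0043, -0.0414,  0.0068]), 'width': 0.08538640072427228}
```

View pics/top0.png

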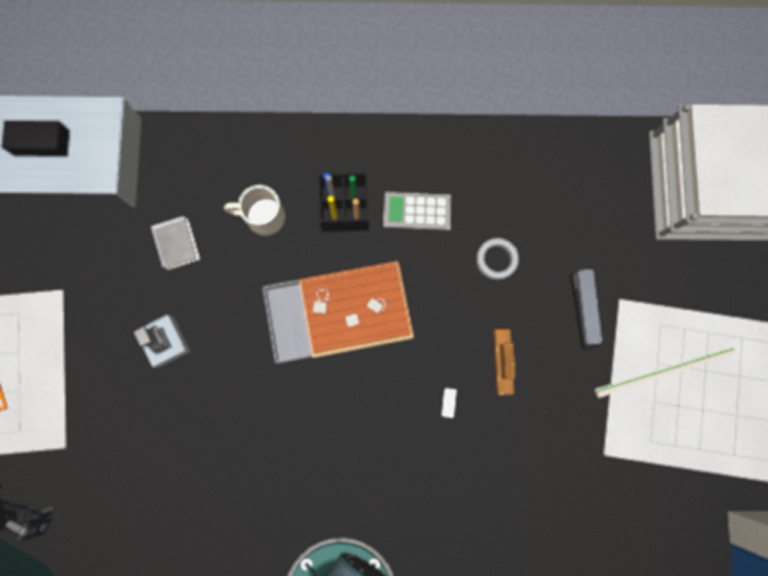

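View pics/scene0.png

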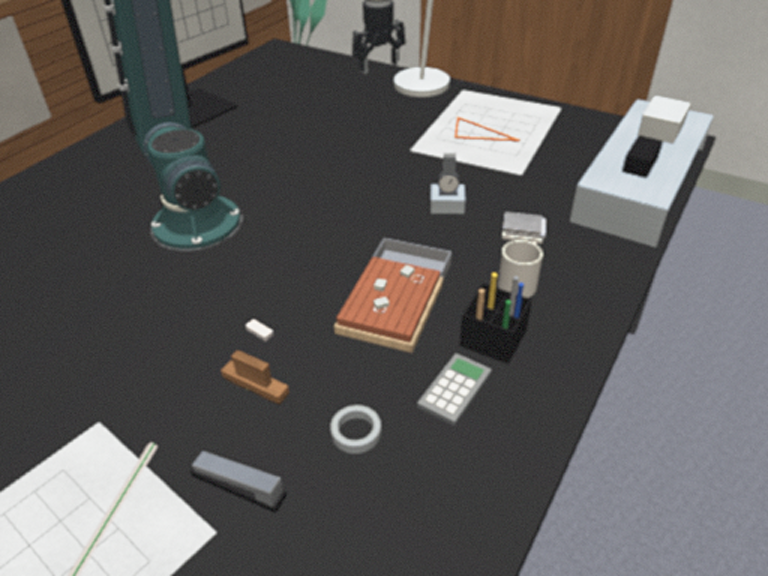

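The top view shows the slab at about (355,310), the tray to its left, and chips at (320,307), (352,320) and (375,305), with a mark beside each of two chips. The scraper is at (505,362) and the gauge in its stand at (160,338). Next I fit poses from depth.

```bash
cat >> h.py <<'E'
def rect(w,mask):
    P=w[mask][:,:2]; r=cv2.minAreaRect((P*1000).astype(np.float32)); return r
def sel(w,c,R,z0,z1): return (np.hypot(w[...,0]-c[0],w[...,1]-c[1])<R)&(w[...,2]>z0)&(w[...,2]<z1)
E
python3 - <<'E'
from h import *
np.set_printoptions(precision=4,suppress=True)
p=m.get_image("top");w=world(p)
cv2.imwrite("pics/board_top.png",cv2.resize(p["image"][160:250,165:285,::-1],None,fx=6,fy=6,interpolation=cv2.INTER_CUBIC))
q=m.get_image("scene");wq=world(q)
cv2.imwrite("pics/board_sc.png",cv2.resize(q["image"][150:240,215:310,::-1],None,fx=6,fy=6,interpolation=cv2.INTER_CUBIC))
for n,w,p in(("top",w,p),("scene",wq,q)):
    print(n)
    im=p["image"].astype(int); red=(im[...,0]-im[...,2]>60)
    s=sel(w,(.55,-.03),.16,.034,.046)&red
    print("slab",rect(w,s),s.sum(),np.median(w[s][:,2]))
    s=sel(w,(.55,-.03),.11,.046,.06); k,lab,st,ce=cv2.connectedComponentsWithStats(s.astype(np.uint8))
    for i in range(1,k):
        if st[i,4]>8: print("chip",rect(w,lab==i),st[i,4],np.median(w[lab==i][:,2]))
    for a,b in((.015,.03),(.06,.08)):
        s=sel(w,(.456,-.325),.09,a,b); print("scr",rect(w,s),s.sum(),np.median(w[s][:,2]),w[s].mean(0))
    s=sel(w,(.49,.355),.06,.032,.045); print("stand",rect(w,s),s.sum(),np.median(w[s][:,2]))
    for a,b in((.06,.11),(.11,.145),(.145,.19)):
        s=sel(w,(.49,.355),.07,a,b); 
        if s.sum()>3: print("gauge",a,rect(w,s),s.sum(),w[s].mean(0),w[s].max(0))
E
```

```text
top
slab ((561.99755859375, -25.142410278320312), (151.18423461914062, 199.97732543945312), 11.364717483520508) 2994 0.04029561200006484
chip ((564.130859375, -64.5708999633789), (25.604969024658203, 16.944557189941406), 55.08340072631836) 53 0.051954396483935045
chip ((560.2039794921875, 46.06007385253906), (22.9917049407959, 20.860366821289062), 81.97850036621094) 56 0.051582298344273275
chip ((533.9193725585938, -19.768192291259766), (21.59823226928711, 20.974498748779297), 1.3223291635513306) 48 0.05296021918015376
scr ((455.6373291015625, -327.00396728515625), (127.54723358154297, 29.915611267089844), 1.3639293909072876) 255 0.024915428404688123 [ 0.4538 -0.3236  0.0245]
scr ((456.1729431152344, -327.4812316894531), (69.96530151367188, 19.188020706176758), 1.677709937095642) 167 0.07168878269026982 [ 0.4552 -0.3264  0.0714]
stand ((492.3208312988281, 363.4248046875), (80.93949890136719, 71.81309509277344), 27.619131088256836) 366 0.038619220714390334
gauge 0.06 ((492.0264587402344, 362.23004150390625), (50.90699005126953, 27.351572036743164), 22.445470809936523) 136 [0.489  0.35
[... 1109 characters left out ...]
0.23823356628418), 1.6573821306228638) 207 0.07320348858849904 [ 0.4592 -0.3275  0.0716]
stand ((494.7339172363281, 361.93914794921875), (78.42632293701172, 74.55267333984375), 28.991769790649414) 183 0.04069764960245883
gauge 0.06 ((494.6681823730469, 361.34423828125), (50.52404022216797, 30.785865783691406), 30.439138412475586) 161 [0.4965 0.3575 0.0829] [0.5203 0.3857 0.1099]
gauge 0.11 ((495.6855773925781, 361.8054504394531), (28.516742706298828, 26.41279411315918), 27.595256805419922) 82 [0.4963 0.3601 0.1288] [0.5104 0.3793 0.145 ]
gauge 0.145 ((494.6103515625, 361.6224670410156), (28.405029296875, 19.44993019104004), 32.544063568115234) 17 [0.4947 0.3612 0.1468] [0.5094 0.3725 0.1489]
```

View pics/board_top.png

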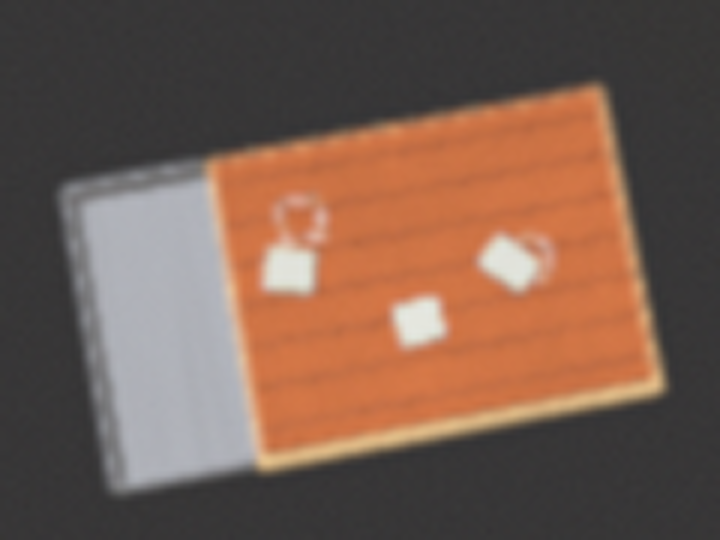

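```bash
cat >> h.py <<'E'
G=0.155
def best(pos,yaw):
    q0=m.observe()["qpos"]; c=[]
    for y in(yaw,yaw+np.pi):
        q=m.inverse_kinematics(np.array(pos),down(y))
        if q is not None: c.append((np.abs(np.array(q)-q0)[5],y))
    return min(c)[1]
B=np.array([.562,-.0248]); BY=np.radians(11.4)
def b2w(x,y): return B+np.array([[np.cos(BY),-np.sin(BY)],[np.sin(BY),np.cos(BY)]])@[x,y]
E
python3 - <<'E'
from h import *
np.set_printoptions(precision=4,suppress=True)
s=np.array([.456,-.327])
y=best([*s,.05+G],np.radians(91.7)); print(y)
m.reach(np.array([*s,.16+G]),down(y))
o=m.observe();print(o["time"],o["tcp_pos"],o["qpos"])
p=m.get_image("top");w=world(p); q=m.get_image("scene"); wq=world(q)
save(q,"app",(100,150,300,330),3)
m.movel(np.array([*s,.052+G]),feed=.12)
f0=m.observe()["ft_force"]
m.close_gripper(); o=m.observe(); print(o["time"],o["width"],o["ft_force"]-f0,o["tcp_pos"])
m.movel(np.array([*s,.16+G])); o=m.observe(); print(o["time"],o["width"],o["ft_force"]-f0)
E
```

```text
4.742059577668593
4.7417 [ 0.4565 -0.3264  0.3151] [-0.7218  0.146   1.4844  0.0003  1.511   0.8179]
6.5167 0.0170759804417582 [-1.375   0.2328  0.9274] [ 0.4561 -0.327   0.2072]
7.3833 0.01724820343095538 [-0.9098  0.6647 -4.7366]
```

The crop shows the right-hand mark at about (535,255) as rounded and half covered by a chip. The left one at (300,220) looks square. The scraper is held at width 17 mm with about 4.7 N extra load. Pushing now.

```bash
python3 - <<'E'
from h import *
np.set_printoptions(precision=4,suppress=True)
yaw=BY+np.radians(270)
zp=.2495
a=b2w(0,-88)/1 if 0 else b2w(0,-.088); e=b2w(0,.114)
m.reach(np.array([*a,.315]),down(yaw))
o=m.observe(); print(o["time"],o["tcp_pos"],a)
print("guard",m.movel(np.array([*a,zp]),feed=.08,guard=8))
o=m.observe(); print(o["time"],o["tcp_pos"],o["ft_force"],o["width"])
q=m.get_image("scene"); save(q,"pre",(180,110,340,250),4)
m.movel(np.array([*e,zp]),feed=.05)
o=m.observe(); print(o["time"],o["tcp_pos"],e,o["ft_force"],o["width"])
m.movel(np.array([*e,.32]))
m.movel(np.array([*b2w(0,-.15),.32]),feed=.25)
p=m.get_image("top"); q=m.get_image("scene")
A=cv2.resize(p["image"][160:250,165:285,::-1],(640,480),interpolation=cv2.INTER_CUBIC)
C=cv2.resize(q["image"][150:240,215:335,::-1],(640,480),interpolation=cv2.INTER_CUBIC)
cv2.imwrite("pics/after.png",cv2.resize(np.hstack([A,C]),(800,300)))
cv2.imwrite("pics/after_top.png",cv2.resize(p["image"][160:250,165:285,::-1],None,fx=6,fy=6,interpolation=cv2.INTER_CUBIC))
w=world(p)
for r in m.search_frame("ring_mark",p)[:3]+m.search_frame("ring_mark",q)[:3]: print(r["xyz"],r["confidence"])
im=p["image"].astype(int); s=sel(w,b2w(0,0),.13,.034,.047)&(im[...,2]>105)
k,lab,st,ce=cv2.connectedComponentsWithStats(cv2.dilate(s.astype(np.uint8),np.ones((3,3))))
for i in range(1,k):
    mm=(lab==i)&s
    if mm.sum()>3: print(mm.sum(),rect(w,mm),np.nanmean(w[mm],0),ce[i])
c=b2w(0,.137); s=sel(w,c,.08,.046,.07); print("high left",s.sum())
E
```

```text
8.3583 [ 0.5791 -0.1119  0.3144] [ 0.5794 -0.1111]
guard False
9.325 [ 0.5797 -0.1111  0.2501] [-0.3708  0.8822 -1.8259] 0.01706127704161437
13.5667 [0.5395 0.0869 0.2495] [0.5395 0.087 ] [ 0.2582 -0.4293 -2.3192] 0.017098817559988683
[0.6742, -0.3212, 0.0172] 0.16
41 ((587.6034545898438, 41.723121643066406), (25.498191833496094, 27.505199432373047), 1.6703168153762817) [0.5857 0.0401 0.041 ] [214.6916 196.4206]
8 ((561.9584350585938, 75.81173706054688), (40.786380767822266, 2.010815143585205), 11.042764663696289) [0.5643 0.0766 0.0407] [203.0625 204.5   ]
39 ((568.7344360351562, -73.66214752197266), (22.198373794555664, 27.384103775024414), 0.2720545828342438) [ 0.5689 -0.0742  0.0407] [252.5876 202.567 ]
7 ((482.5575866699219, 60.02959060668945), (27.519763946533203, 1.8254213333129883), 13.5556058883667) [0.4836 0.0603 0.0389] [207.8108 230.5946]
high left 12
```

View pics/after.png

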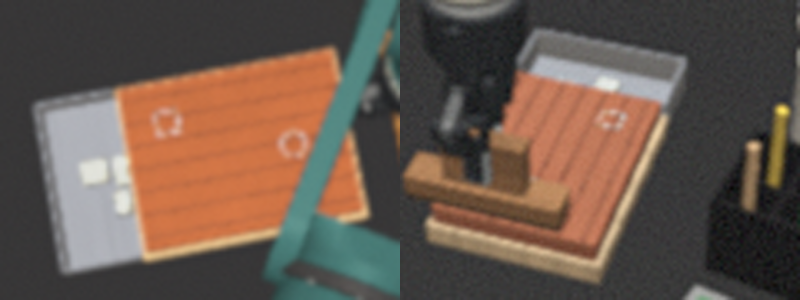

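View pics/after_top.png

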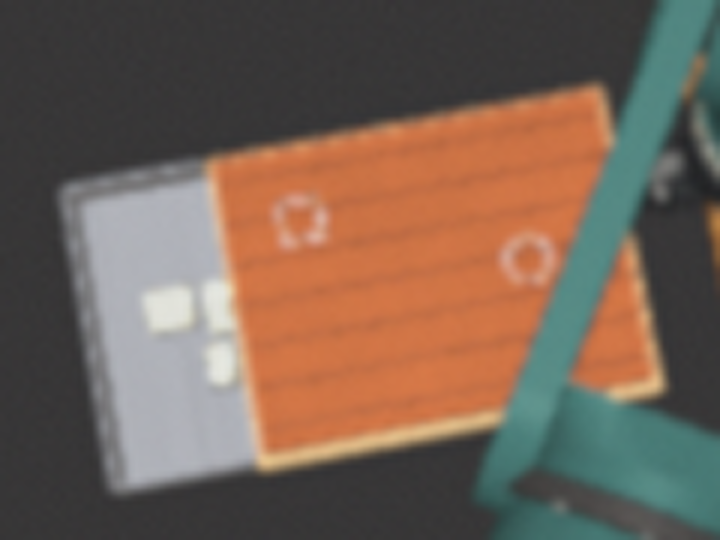

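All three chips are in the tray, at about (168,310), (218,305) and (222,362). The round mark at (528,260) is the ring and the squarish one is at (300,220). I'll check the chip heights, since some readings there were above slab level.

```bash
python3 - <<'E'
from h import *
np.set_printoptions(precision=4,suppress=True)
p=m.get_image("top"); w=world(p)
Ri=np.array([[np.cos(BY),np.sin(BY)],[-np.sin(BY),np.cos(BY)]])
b=(w[...,:2]-B)@Ri.T*1000
im=p["image"].astype(int)
s=(abs(b[...,0])<72)&(b[...,1]>97)&(b[...,1]<170)&(im.min(2)>195)
k,lab,st,ce=cv2.connectedComponentsWithStats(s.astype(np.uint8))
for i in range(1,k):
    if st[i,4]>3: print(st[i,4],ce[i],b[lab==i].min(0),b[lab==i].max(0),np.percentile(w[lab==i][:,2],[0,25,50,75,100]))
s=sel(w,b2w(0,.137),.08,.046,.07); print(np.c_[b[s],w[s][:,2]*1000])
s=sel(w,(.5687,-.0745),.025,.03,.05)&(im[...,2]>95)
P=(w[s][:,:2]*1000).astype(np.float32);P=P[(np.abs(P-np.median(P,0))<16).all(1)]; print("ring",cv2.minEnclosingCircle(P),cv2.fitEllipse(P))
E
```

```text
28 [200.6071 210.2857] [ -6.4929 105.9671] [ 21.8984 115.6546] [0.0014 0.0198 0.0223 0.0236 0.0264]
48 [192.5417 210.7917] [ -0.154  124.3569] [ 21.2126 148.3713] [0.     0.0119 0.0137 0.0153 0.0186]
27 [201.2593 220.    ] [-33.9242 107.5517] [-15.1606 121.8192] [0.0053 0.0243 0.025  0.028  0.0319]
[[ 58.1345  88.4537  47.7424]
 [ 34.3196  92.8158  46.1941]
 [ 15.6828  92.9855  46.8843]
 [  4.3247  98.048   46.8654]
 [  1.4587  83.2915  47.0169]
 [-21.1771  93.3975  47.2248]
 [-28.5895  70.4558  46.3512]
 [-39.4289  93.6419  46.8511]
 [-47.6781  98.1615  46.6609]]
ring ((567.6060180664062, -75.57588195800781), 15.170148849487305) ((567.6824340820312, -74.9729995727539), (22.299869537353516, 25.758028030395508), 154.5673065185547)
```

All chips lie below slab level in the tray, and the high readings were edge noise. Next: put the scraper back, then fetch the gauge.

```bash
python3 - <<'E'
from h import *
np.set_printoptions(precision=4,suppress=True)
s=np.array([.456,-.327])
m.reach(np.array([*s,.315]),down(4.742))
m.movel(np.array([*s,.225]),feed=.12)
print("guard",m.movel(np.array([*s,.2068]),feed=.03,guard=5)); o=m.observe(); print(o["tcp_pos"],o["ft_force"])
m.let_go(); m.movel(np.array([*s,.32]),feed=.15)
p=m.get_image("top");q=m.get_image("scene")
for n,P in(("top",p),("sc",q)):
    w=world(P)
    for a,b in((.015,.03),(.06,.08)):
        k=sel(w,s,.09,a,b); print(n,"scr",rect(w,k) if k.sum()>3 else 0,k.sum())
g=np.array([.4935,.3622]); gz=.1225
y=best([*g,.30],np.radians(27+90)); print(y)
m.reach(np.array([*g,gz+G+.10]),down(y))
o=m.observe(); print(o["time"],o["tcp_pos"],o["qpos"])
q=m.get_image("scene"); save(q,"gz",(240,40,340,150),5)
E
```

```text
guard True
[ 0.4557 -0.3269  0.2072] [-0.4626  0.5152  3.2546]
top scr ((455.5024108886719, -327.4815368652344), (127.62867736816406, 31.172367095947266), 1.8855289220809937) 138
top scr ((483.7207336425781, -325.8475341796875), (16.672208786010742, 9.276453971862793), 87.8235092163086) 24
sc scr ((455.2857666015625, -325.4510803222656), (131.66270446777344, 32.3699951171875), 2.451432943344116) 333
sc scr ((456.94195556640625, -325.08843994140625), (71.367919921875, 19.631319046020508), 0.5670543909072876) 202
5.183627878423159
22.0917 [0.4941 0.3614 0.3773] [ 0.539   0.2322  1.2593 -0.0004  1.6503  1.6401]
```

View pics/gz.png

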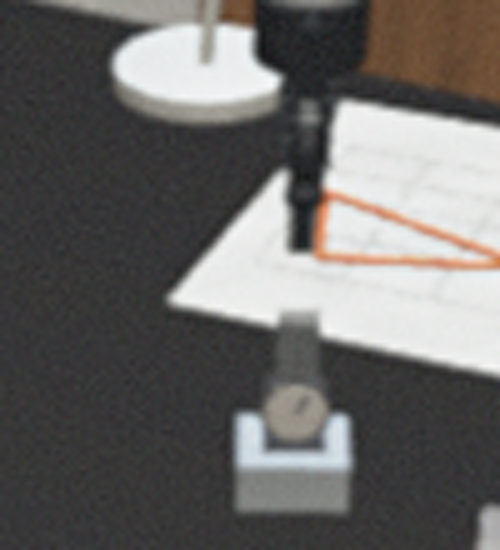

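The gripper hangs above the gauge at (295,320) and the jaws are aligned with it. Now grasp, lift and carry.

```bash
python3 - <<'E'
from h import *
np.set_printoptions(precision=4,suppress=True)
g=np.array([.4935,.3622]); gz=.1225
m.movel(np.array([*g,gz+G]),feed=.1)
m.close_gripper(); f0=m.observe()["ft_force"]; print(m.observe()["width"])
m.movel(np.array([*g,gz+G+.10]),feed=.12)
o=m.observe(); print(o["time"],o["width"],o["ft_force"]-f0,o["tcp_pos"])
r=np.array([.5685,-.0747])
y=best([*r,.33],BY); print(y)
m.reach(np.array([*r,.146+G+.02]),down(y)); m.sleep(.3)
o=m.observe(); print(o["time"],o["tcp_pos"],o["ft_force"],o["qpos"],o["width"])
q=m.get_image("scene"); save(q,"over",(200,80,330,230),4)
p=m.get_image("top")
Z=[]
for i in range(4):
    m.sleep(.1); Z.append(m.observe()["ft_force"])
print(np.array(Z))
E
```

```text
0.019621169400111788
24.8833 0.01974161511649922 [ 1.3682 -0.2656 -4.3894] [0.4934 0.3621 0.3761]
0.19896753472735357
26.9833 [ 0.5686 -0.0742  0.3211] [-0.5841  0.3911 -3.5259] [-0.2287  0.1695  1.4455  0.      1.5264 -0.4284] 0.019372864867041394
[[-0.1538 -0.2761 -3.1564]
 [-0.3267  0.338  -2.9522]
 [ 0.1324  0.4018 -3.0614]
 [-0.1922  0.0539 -3.1246]]
```

View pics/over.png

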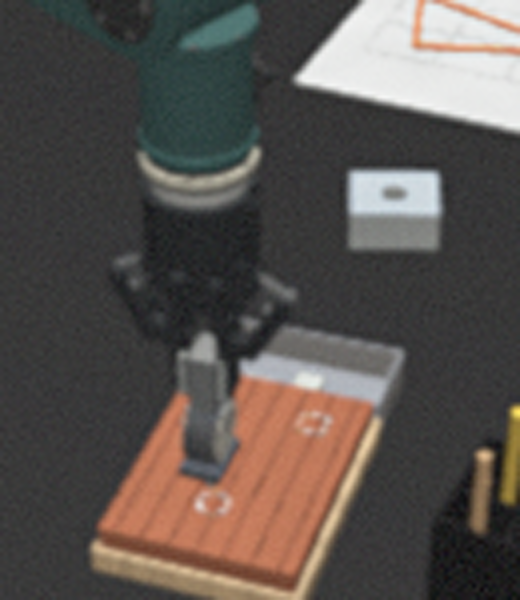

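The gauge hangs above the ring at crop (212,500) with its dial along the grooves, but the foot isn't distinct. I'll check tip height and lateral position in numbers before descending.

```bash
python3 - <<'E'
from h import *
np.set_printoptions(precision=4,suppress=True)
q=m.get_image("scene"); w=world(q)
def proj(X):
    f=192/np.tan(np.radians(q["vertical_fov"])/2); c=np.array(q["R"])@X+q["t"]; return np.array([c[0]/c[2]*f+q["cx"],c[1]/c[2]*f+q["cy"]])
r=[.5685,-.0747]
for z in(.04,.06,.072,.083,.11,.166,.19): print(z,proj(np.array([*r,z])),(proj(np.array([*r,z]))-[200,80])*4)
v=slice(188,206)
i=cv2.resize(q["image"][180:215,235:270,::-1],None,fx=16,fy=16,interpolation=cv2.INTER_CUBIC); cv2.imwrite("pics/tip.png",i)
for z0,z1 in((.055,.075),(.075,.09),(.09,.135),(.145,.2)):
    s=sel(w,r,.045,z0,z1)
    if s.sum()>3: print(z0,s.sum(),np.mean(w[s],0),rect(w,s),w[s].min(0),w[s].max(0))
E
```

```text
0.04 [252.305  206.9797] [209.22   507.9186]
0.06 [252.1265 201.9993] [208.5062 487.9972]
0.072 [252.0177 198.9608] [208.0707 475.8434]
0.083 [251.9167 196.1417] [207.6666 464.5669]
0.11 [251.6637 189.0811] [206.6546 436.3244]
0.166 [251.1149 173.7649] [204.4594 375.0595]
0.19 [250.8691 166.9066] [203.4764 347.6264]
0.075 24 [ 0.5728 -0.0817  0.0882] ((565.4918212890625, -72.14876556396484), (31.13461685180664, 48.49967956542969), 13.109639167785645) [ 0.5529 -0.0976  0.0838] [ 0.5839 -0.0451  0.09  ]
0.09 185 [ 0.5728 -0.083   0.1128] ((565.874267578125, -74.35077667236328), (31.866697311401367, 49.8592643737793), 13.29935073852539) [ 0.5526 -0.0991  0.0901] [ 0.5865 -0.0468  0.1349]
0.145 266 [ 0.5688 -0.0807  0.1765] ((566.4069213867188, -72.68290710449219), (75.37866973876953, 31.96845245361328), 9.725709915161133) [ 0.5313 -0.0915  0.1456] [ 0.6055 -0.0583  0.1999]
```

View pics/tip.png

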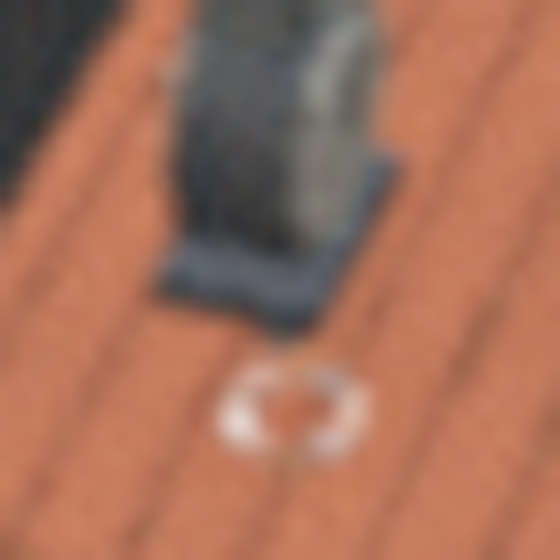

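```bash
python3 - <<'E'
from h import *
np.set_printoptions(precision=4,suppress=True)
f=lambda q:192/np.tan(np.radians(q["vertical_fov"])/2)
def ray(q,u,v,z):
    R=np.array(q["R"]);C=-R.T@np.array(q["t"]);d=R.T@np.array([(u-q["cx"])/f(q),(v-q["cy"])/f(q),1]);return C+d*(z-C[2])/d[2]
q=m.get_image("scene"); im=q["image"].astype(int)
# chalk pixels: low saturation & bright within window
sub=np.s_[200:212,244:264]; c=im[sub]; k=(c[...,2]>np.median(c[...,2])+18)
v,u=np.nonzero(k); v=v+200;u=u+244
P=np.array([ray(q,a,b,.04)[:2] for a,b in zip(u,v)])*1000; P=P.astype(np.float32)
print(k.astype(int)); print("ring scene",cv2.minEnclosingCircle(P),P.min(0),P.max(0))
# slab in scene by colour with fixed z
red=(im[...,0]-im[...,2]>60)&sel(world(q),(.562,-.025),.16,.03,.05)
v,u=np.nonzero(red); P=np.array([ray(q,a,b,.04)[:2] for a,b in zip(u,v)],np.float32)*1000
print("slab scene",cv2.minAreaRect(P.astype(np.float32)))
print("tip blob",ray(q,253.1,201.6,.062), "collar near corner", ray(q,235+295/16,180+335/16,.083),"left corner",ray(q,235+160/16,180+285/16,.083))
E
```

```text
[[0 0 0 0 0 0 0 0 0 0 0 0 0 0 0 0 0 0 0 0]
 [0 0 0 0 0 0 0 0 0 0 0 0 0 0 0 0 0 0 0 0]
 [0 0 0 0 0 0 0 1 0 0 0 0 0 0 0 0 0 0 0 0]
 [0 0 0 0 0 0 1 1 1 0 1 1 1 0 0 0 0 0 0 0]
 [0 0 0 0 0 1 1 1 1 0 0 1 1 1 0 0 0 0 0 0]
 [0 0 0 0 0 1 1 0 0 0 0 0 1 1 0 0 0 0 0 0]
 [0 0 0 0 1 1 1 1 0 0 0 1 1 1 0 0 0 0 0 0]
 [0 0 0 0 0 1 1 1 0 0 1 1 1 1 0 0 0 0 0 0]
 [0 0 0 0 0 0 1 1 0 0 1 1 1 0 0 0 0 0 0 0]
 [0 0 0 0 0 0 0 0 0 0 0 0 0 0 0 0 0 0 0 0]
 [0 0 0 0 0 0 0 0 0 0 0 0 0 0 0 0 0 0 0 0]
 [0 0 0 0 0 0 0 0 0 0 0 0 0 0 0 0 0 0 0 0]]
ring scene ((566.2396850585938, -66.99634552001953), 15.171931266784668) [553.2679 -81.7974] [580.5247 -54.5599]
slab scene ((563.4652099609375, -26.520034790039062), (153.57176208496094, 213.18173217773438), 11.19796371459961)
tip blob [ 0.5712 -0.0736  0.062 ] collar near corner [ 0.5829 -0.0899  0.083 ] left corner [ 0.555  -0.0907  0.083 ]
```

In the scene camera the gauge and the ring agree within about 2.5 mm, which is inside the ring's margin. I'll shift 1.5 mm in +y, then descend in steps and log the spring force.

```bash
python3 - <<'E'
from h import *
np.set_printoptions(precision=4,suppress=True)
r=[.5685,-.073]
def F(n=12):
    a=[]
    for _ in range(n): m.sleep(.03); o=m.observe(); a.append([*o["ft_force"],o["tcp_pos"][2]])
    return np.mean(a,0)
m.movel(np.array([*r,.308]),feed=.05); f0=F(20); print(f0)
zs=[];fs=[]
for z in(.304,.302,.300,.298,.2965,.295):
    m.movel(np.array([*r,z]),feed=.03); f=F(); zs.append(f[3]);fs.append(f[2]-f0[2]); print(z,f[3],f-f0)
    if fs[-1]>2.2: break
o=m.observe(); print(o["time"],o["tcp_pos"],o["width"])
E
```

```text
[ 0.1052  0.1488 -2.7158  0.3081]
0.304 0.30402957759483645 [-0.1996 -0.1831  0.5767 -0.0041]
0.302 0.30217013742244364 [ 0.3119 -0.1006  1.0855 -0.006 ]
0.3 0.300142579732419 [ 0.5505 -0.1869  2.0189 -0.008 ]
0.298 0.29812416350701293 [ 0.7055 -0.5042  2.8674 -0.01  ]
31.2917 [ 0.5685 -0.073   0.2981] 0.019113938803660198
```

The slope is about 0.4 N/mm with contact at TCP z ≈ 0.3052, so half-way in is z ≈ 0.2992. I'll set that, then take a final check.

```bash
python3 - <<'E'
from h import *
np.set_printoptions(precision=4,suppress=True)
m.movel(np.array([.5685,-.073,.2990]),feed=.02); m.sleep(.5)
a=[]
for _ in range(15): m.sleep(.03); o=m.observe(); a.append(o["ft_force"])
print(o["time"],o["tcp_pos"],np.mean(a,0)-[.1,.15,-2.72],np.degrees(np.arctan2(o["eef_rot"][1,1],o["eef_rot"][0,1])),o["eef_rot"][:,2])
q=m.get_image("scene"); p=m.get_image("top")
A=cv2.resize(q["image"][120:230,205:315,::-1],(400,400),interpolation=cv2.INTER_CUBIC)
C=cv2.resize(q["image"][60:380,80:400,::-1],(400,400),interpolation=cv2.INTER_AREA)
cv2.imwrite("pics/fin.png",np.hstack([A,C]))
w=world(p); print("scr top",rect(w,sel(w,(.456,-.327),.09,.015,.03)))
E
```

```text
32.5417 [ 0.5685 -0.073   0.299 ] [ 1.2847 -0.4734  2.2833] 11.400739797011951 [ 0.  0. -1.]
scr top ((455.64288330078125, -327.39154052734375), (127.63176727294922, 31.697904586791992), 1.4445732831954956)
```

View pics/fin.png

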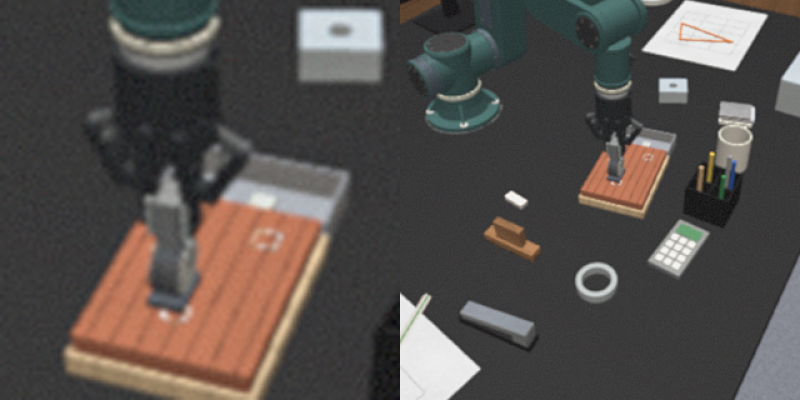

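The gauge stands over the ring at crop (175,313) with its dial along the grooves. The square at (266,240) is free, and the scraper stands where it started. Handing in.

```bash
python3 -c "
from h import *
print(m.hand_in(), m.observe()['time'])"
```

```text
the job is handed in; nothing more can be done
the job is handed in; nothing more can be done
```

I did the job in the order asked and handed it in after about 33 s of robot time, with the arm still holding the gauge on the ring.

- **Chips:** I pushed all three into the tray with the held scraper in one sweep, its underside about 1.5–2 mm above the slab. The images show all three in the tray below slab level; two of them stand on edge against the slab.
- **Scraper:** It stands back where it started, clear of the board and let go. The final depth check puts it within about 1 mm of its starting place.
- **Gauge position:** The tool is vertical and turned to 11.4°, the measured board angle, so the dial lies along the grooves. The tip itself is hidden behind the collar, so its place in the ring comes from the hand pose and camera projections. The two cameras differed by about 2.5–6 mm on where the ring is. In the scene camera alone, gauge and ring agreed within about 2.5 mm, and I shifted 1.5 mm towards it.
- **Spring tip:** First contact was at a tool height of about 0.3052 m and I stopped at 0.2990 m, which puts the tip in by about 6 of its 12 mm. The force there was about 2.3 N against the 2.4 N expected, with a sideways reading of about 1.3 N that I did not explain.
- **Other things:** Nothing else looked moved in the final picture, but I did not re-measure each object.

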